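# Couple the push grease gun onto the drive bearing's nipple

### The job

Take the blue push-type grease gun out of the rack, press its coupler squarely onto the tilted brass grease nipple on the drive unit's green bearing block until it snaps on, then keep pushing, without ramming it, until the gun's spring-loaded stem is pushed in by about three quarters of its 16 mm stroke or more. The program finishes while still holding the gun there, square on the nipple and with the stem kept pushed in against its spring; leave the other loose things on the bench and in the rack where they are.

Things in the scene. Friction and masses are not known exactly. Their poses are not given: they have to be found in the camera images.
- gun: Push-type grease gun, about 0.4 kg, round, hanging upright in the rack, coupler down. Origin: centre of the coupler's mouth, stem out; +z up its axis to the rear end (round: yaw means nothing). Along z in mm: steel coupler 0-28 (23 wide), sprung stem 28-50, black nose 50-66 (29 wide), black finger collar 66-74 (48 wide), blue barrel to grip 74-138 (32 wide, last 6 a black cap).
- stem (a joint): How far the sprung stem with the coupler is pushed into the gun, in m: 0 fully out, 0.016 the stop. The spring takes 9 N to start moving and 17 N at the stop. The coupler snaps on at 5 to 8 N, less than the spring's first 9 N, so a straight push first snaps it on and then moves the stem.
- coupler_mouth (a point): Centre of the coupler's open mouth, on the sliding stem; axes as the gun's (+z from the mouth to the gun's rear). The mouth is a lead-in cone 19 mm wide, narrowing over 7 mm to an 11.8 mm bore.
- coupler_seat (a point): Centre of the seat at the bottom of the coupler's bore, 16.5 mm inside the mouth along +z, moving with the stem; axes as the gun's. Once snapped on, the nipple's tip lies at this point and four sprung jaw balls stand behind the nipple's head.
- nipple: Brass grease nipple on the drive unit's green bearing block. Origin: centre of its tip; +z points out along its axis, away from the bearing, tilted 30 degrees from vertical, roughly to +y, the robot's left. Head 10 mm wide, 5.5 mm long, coned tip; neck 6 mm; hexagon 16 mm wide from 19 to 25 mm below the tip, where the block begins. The tip is 92 mm above the bench.
- drive_unit: Drive unit of a carton conveyor, fixed to the bench: grey plate 170 x 330 x 8 mm, shaft along y with a black 60 mm pulley, green bearing block (127 x 38 x 72 mm) at y = +110 mm, gearbox 94 mm high at y = -112 mm with a blue motor pointing to its +x (110 mm high, out to 170 mm). Origin: centre of the plate's underside; its y points about away from the robot.
- rack: Aluminium rack fixed to the bench, 85 x 260 mm, top plate at 104 mm height with three 34 mm holes in a row along its y at -80, 0, +80 mm; gun, oiler and screwdriver hang in them by their collars, in any order, with 2 mm play. Lift the gun straight up by 70 mm or more to clear it. Origin: centre of its underside.
- oiler: Green pen oiler with a white 44 mm collar hanging in the rack, bystander; its top is 70 mm above the rack plate. Origin: centre of the underside of its collar, z up.
- screwdriver: Screwdriver with orange handle (28 mm) and a black 44 mm collar hanging in the rack, bystander; its top is 72 mm above the rack plate. Origin: centre of the underside of its collar, z up.
- carton_a: White upright carton 42 x 58 x 150 mm, bystander. Origin: centre of its underside.
- carton_b: White upright carton 42 x 58 x 150 mm, bystander. Origin: centre of its underside.
- thermometer: White pistol-shaped infrared thermometer lying on its side, about 90 x 130 x 36 mm, bystander. Origin: on its underside near its middle.
- wrench: Steel wrench 150 mm long lying on the bench, bystander. Origin: its middle, on its underside.
- dust_cap: Yellow plastic dust cap of the nipple, 20 mm across and 18 mm high, standing on the bench, bystander. Origin: centre of its underside.
Things that resemble listed ones, but are neither listed nor needed, are in the scene too. Leave any pink look-alike of the gun alone.

How it is judged:
By the outcome, as a careful person would: the job done as asked, in the order asked, and still so for the second after the job is handed in, while the arm keeps its last pose, push and grip.
It also fails if it takes over 43 s, if anything falls off the work surface, if the arm or the gripper's body presses on something with over 40 N, if the wrist force passes 120 N, or if a joint passes its speed limit or range.

### The arm

A 6-joint arm with a two-finger parallel gripper is mounted at the origin on the work surface. World frame = base frame: x ahead of the robot, y to its left, z up, the work surface at z = 0. Lengths are in mm, angles in rad, forces in N, time in s.
With the tool pointing down it reaches from about 350 to 875 mm from the base axis. Payload 4.2 kg.
Tool frame: the origin (TCP) lies midway between the tips of the shut fingers; the grasp point (between the pads) lies 19 mm behind it (arm.tcp_to_grasp is the distance from the TCP to the grasp point, in mm); z points along the fingers, y is the line along which they close (so a half turn about z gives the same grasp; the last joint's range is limited). The gripper opens to 85 mm and grips with 20 to 120 N. Pads are 22 mm wide; open, the fingers measure 114 mm over their backs; the gripper's body (76 mm by 85 mm) begins 54 mm behind the grasp point. The pads swing forward as they close: fully open they stand 13 mm farther back than shut.
Start: joints at [-0.864, 0.385, 0.008, 0, -1.194, -0.259], TCP at [270.626, -563.348, 231.312] pointing down, gripper open.
Joint ranges: [-3.14, 3.14], [-1.21, 2.06], [-1.07, 1.41], [-3.16, 2.05], [-2.99, -0.16], [-3.1, 3.1]. Speed limits (rad/s): [2.79, 2.79, 3.14, 3.14, 3.14, 3.14].

### API

Orientations are given as a unit quaternion [x, y, z, w].
In Python, from bench import arm gives the robot as it stands.
- The arm moves only by the tool arm_command, never from a script. Its argument "rows" is a list of rows, each a list of 2 entries, a list of its own where there are three numbers: the shift along the tool's x, y, z as a fraction of full scale, then the turn, a rotation vector about the tool's x, y, z as a fraction of full scale. In form: [[[x, y, z], [wx, wy, wz]], ...]. A call has 1 to 5 rows; each row is the pose to reach, as a shift and turn from the pose commanded when the call began, along the tool's axes at that moment, turning the shorter way round; what a row does not reach only later rows make up. Full scale, the value 1, is 0.25 m for a shift and 180 degrees for a turn. A row lasts 1/10 s, in which the tool goes at most 50 mm and 8.59 degrees, less where a joint would pass 70% of its speed; a pose out of reach is approached as far as the arm can. A call with a number of a shift or a turn outside -1 to 1 is refused whole. A call with a gripper value outside its range is refused whole. "grip" is the opening, from 0 (shut) to 1 (fully open), set as the call begins (left out, the last holds). The fingers move at their own pace and stop on an object; the grip force is fixed at half the most. Time passes only in rows, so rows that repeat a pose let the fingers close. It gives the time, the measured TCP pose, the force, the opening and the grip force at its end, in the units of the state.
- arm.read_state(): the state, without advancing time (a new reading comes with each control period).
- arm.get_image(name): name is "scene" or "top" or "wrist"; returns (picture, depth): 420x560x3 uint8, blue, green, red; 420x560 float32, mm along the optical axis (not along the pixel's ray), 0 where there is no reading.
- arm.camera_info(name): a dict with "fx", "fy", "cx", "cy" (pixels), "k1" (the pictures are not rectified: a ray, as slopes to the right and down, at radius r is drawn at 1 + k1 r^2 times it, then the intrinsics apply), "extrinsics" (4x4, takes a point from camera to world coordinates). Camera axes: x right, y down, z forward; pixel columns grow to the right and rows downward; lengths in mm; the calibration is good to about 2 mm. A picture is of the moment at which its call begins: read the wrist's pose just before it. camera_info takes no time and is no camera call; for the wrist camera it gives the pose at the moment of the call.
- arm.job_done(): hands the job in; it is judged then, once.
Trained networks look in the newest picture that a camera, given by its name, has taken for a name from the list of things; names that differ only in an ending like _2 or _b are one class to them, and where a whole thing is asked for, a point or a joint stands for the part that bears it (a point fixed in the world has none). Each returns a list of dicts, best first, with "score" (0 to 1); they miss things now and then, are a little off and sometimes report something else, mostly with a low value. They report only what shows in the picture. A call takes as long as a camera call. They do not tell look-alikes from the thing itself.
- arm.spot_in(camera, query): "position" ([column, row] in pixels, amid what is visible of it).
The state is a dict: "clock": time; "joints": joint angles; "joint_vel": joint speeds; "joint_efforts": joint torques, N m; "position": TCP position; "ee_rot": TCP orientation; "contact_force": force on the tool from outside, world axes, zero at the start; "wrist_torque": the same for the moment, N m; "gripper_width": finger opening in mm; "grasp_force": force on a finger pad.
Only numpy, scipy, OpenCV 4.12 (cv2) and the standard library are available. Lean on these libraries where they do the work, as an engineer would, in place of code of your own. Each camera call takes 0.05 s, during which the arm holds its last target. There are 200 camera calls.

## Working session

There is one attempt and no reset: what is moved stays moved. The work goes in short steps, Python scripts to look and compute and a tool call to move; the robot and the scene stay as the last step left them, time stands still between calls to the robot, and variables do not carry over. Pictures are saved under pics/ and viewed, at most 10 in all, crops included, and the job is handed in when it is done.

Besides the shell and the picture viewer there is one more tool, called after "Request:" as name(argument=value, ...) on one line, values as JSON. arm_command: Moves the arm, as the interface text tells. Shift numbers are shares of 0.25 m and turn numbers shares of 180 degrees, none past 1 either way. Its arguments: {"type":"object","properties":{"rows":{"type":"array","items":{"type":"array"}},"grip":{"type":"number"}},"required":["rows"]}

```bash
ls; mkdir -p pics; cat > h.py <<'E'
import numpy as np, cv2
from bench import arm
from scipy.spatial.transform import Rotation as R
def px2w(cam,u,v,d,info=None):
    i=info or arm.camera_info(cam)
    x=(u-i["cx"])/i["fx"]; y=(v-i["cy"])/i["fy"]
    r=np.hypot(x,y); s=r
    for _ in range(20): s=r/(1+i["k1"]*s*s)
    f=s/r if r>0 else 1
    E=np.array(i["extrinsics"])
    return (E@np.array([x*f*d,y*f*d,d,1]))[:3]
def w2px(cam,p,info=None):
    i=info or arm.camera_info(cam)
    q=np.linalg.inv(np.array(i["extrinsics"]))@np.append(p,1)
    x,y=q[0]/q[2],q[1]/q[2]; k=1+i["k1"]*(x*x+y*y)
    return np.array([i["fx"]*x*k+i["cx"],i["fy"]*y*k+i["cy"]]),q[2]
def cloud(cam,dep,info=None):
    i=info or arm.camera_info(cam)
    v,u=np.mgrid[:dep.shape[0],:dep.shape[1]]
    x=(u-i["cx"])/i["fx"]; y=(v-i["cy"])/i["fy"]; r=np.hypot(x,y); s=r.copy()
    for _ in range(20): s=r/(1+i["k1"]*s*s)
    f=np.where(r>0,s/np.maximum(r,1e-9),1)
    E=np.array(i["extrinsics"]); P=np.stack([x*f*dep,y*f*dep,dep],-1)
    return P@E[:3,:3].T+E[:3,3]
def plan(goal_p,goal_R):
    """shift/turn fractions from the measured pose to the goal"""
    s=arm.read_state(); R0=R.from_quat(s["ee_rot"])
    return (R0.inv().apply(np.array(goal_p)-s["position"])/250).round(4),((R0.inv()*goal_R).as_rotvec()/np.pi).round(4)
E
python3 - <<'E'
from h import *
np.set_printoptions(suppress=True,precision=1)
print(arm.read_state())
for c in ("scene","top"):
    im,d=arm.get_image(c); cv2.imwrite(f"pics/{c}0.png",im); np.save(f"pics/{c}0.npy",d)
    i=arm.camera_info(c); print(c,i)
    for q in ("gun","nipple","rack","oiler","screwdriver","drive_unit","carton_a","dust_cap"):
        for r in arm.spot_in(c,q)[:3]:
            u,v=r["position"]; dd=d[int(v),int(u)]
            print(c,q,round(r["score"],2),np.round([u,v]),px2w(c,u,v,dd,i) if dd>0 else None)
a=cv2.imread("pics/scene0.png");b=cv2.imread("pics/top0.png")
E
```

```text
pics
{'clock': 0.0, 'joints': array([-0.9,  0.4,  0. , -0. , -1.2, -0.3]), 'joint_vel': array([ 0.,  0., -0., -0.,  0., -0.]), 'joint_efforts': array([ -0. , -39.2,  18.8,   4.2,  -0. ,  -0. ]), 'position': array([ 270.4, -562.8,  230.2]), 'ee_rot': array([-0.2,  1. ,  0. , -0. ]), 'contact_force': array([ 0. ,  0.3, -0.6]), 'wrist_torque': array([-0.,  0., -0.]), 'grasp_force': 0.0, 'gripper_width': 85.6710398008946}
scene {'fx': 404.11976039895535, 'fy': 404.11976039895535, 'cx': 271.0323783149707, 'cy': 207.116207935103, 'k1': 0.0271260192109437, 'extrinsics': array([[   0.8,    0.4,   -0.4,  949.9],
       [   0.6,   -0.5,    0.6, -627.6],
       [   0. ,   -0.7,   -0.7,  696.9],
       [   0. ,    0. ,    0. ,    1. ]])}
scene gun 0.61 [321. 138.] [522.8 163.3 141.7]
scene gun 0.6 [274. 149.] [411.5 113.4  91.1]
scene gun 0.17 [210. 279.] [ 546.3 -288.6   47.8]
scene nipple 0.43 [265. 280.] [ 649.6 -242.8   75.7]
scene rack 0.78 [334. 160.] [509.3 280.8   4.4]
scene oiler 0.57 [345. 129.] [544.5 253.2 132.9]
scene oiler 0.15 [262. 277.] [ 605.7 -194.3    4.5]
scene screwdriver 0
[... 357 characters left out ...]
3085, 'cx': 274.75543495314713, 'cy': 203.06837728667475, 'k1': 0.047111944130403184, 'extrinsics': array([[  -0. ,   -1. ,    0.1,  366.6],
       [  -1. ,    0. ,    0. ,  -71.7],
       [  -0. ,   -0.1,   -1. , 1399.7],
       [   0. ,    0. ,    0. ,    1. ]])}
top gun 0.71 [194. 201.] [520.7 169.6 174. ]
top gun 0.53 [210. 239.] [412.9 129.3 137.4]
top rack 0.82 [176. 200.] [532.1 235.6 113.8]
top oiler 0.63 [172. 200.] [531.7 245.3 130.5]
top screwdriver 0.49 [139. 196.] [539.  327.4 172.5]
top carton_a 0.94 [182. 148.] [683.4 210.4 148.4]
top carton_a 0.7 [222. 136.] [715.2  93.4 152.9]
top dust_cap 0.72 [193. 202.] [516.7 172.2 176.6]
top dust_cap 0.37 [221. 139.] [709.6  95.3 145.7]
```

```bash
python3 - <<'E'
from h import *
a=cv2.imread("pics/scene0.png");b=cv2.imread("pics/top0.png")
c=np.vstack([np.hstack([cv2.resize(a[90:240,230:430],(400,300)),cv2.resize(b[120:270,110:310],(400,300))]),np.hstack([cv2.resize(a[200:350,150:350],(400,300),),cv2.resize(b,(400,300))])])
cv2.imwrite("pics/m0.png",c)
E
```

```text
(no output)
```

View pics/scene0.png

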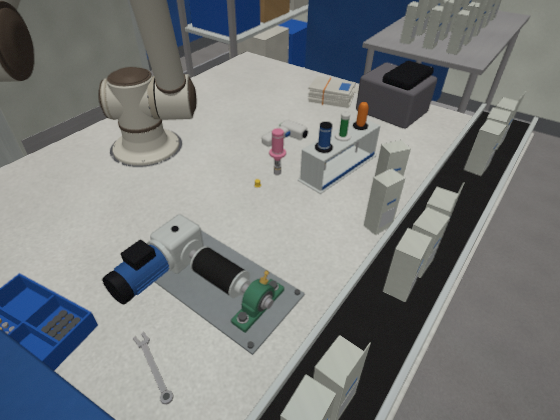

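View pics/m0.png

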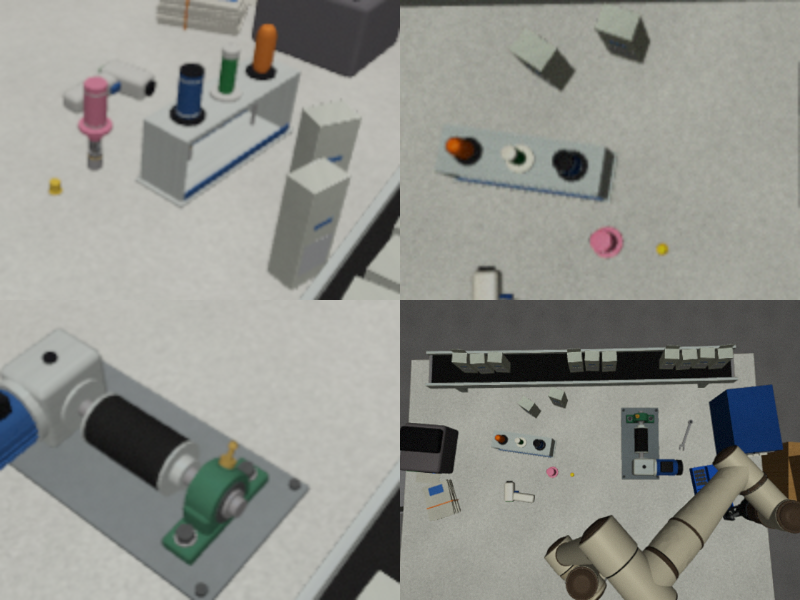

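The gun meant is the blue barrel with a black collar in the rack at scene (325,135), top view (194,201), because it hangs coupler down in the rack's −y hole. The pink look-alike stands on the bench at scene (278,143), so I leave it alone. The nipple is at scene (265,278), on the green block. I'll look at it up close first.

```bash
python3 - <<'E'
from h import *
np.set_printoptions(suppress=True,precision=3)
s=arm.read_state(); T=np.eye(4); T[:3,:3]=R.from_quat(s["ee_rot"]).as_matrix(); T[:3,3]=s["position"]
i=arm.camera_info("wrist"); print(T[:3]); C=np.linalg.inv(T)@i["extrinsics"]; print(C, i["fx"],i["cx"],i["cy"])
a=cv2.imread("pics/scene0.png"); d=np.load("pics/scene0.npy"); P=cloud("scene",d)
h=cv2.cvtColor(a,cv2.COLOR_BGR2HSV)
m=cv2.inRange(h,(15,120,90),(32,255,255))[255:310,240:290]>0
v,u=np.nonzero(m); Q=P[255:310,240:290][m]; print(len(u),u.mean()+240,v.mean()+255,np.median(Q,0),Q[Q[:,2].argsort()][-3:])
print(plan([620,-230,300],R.from_quat(s["ee_rot"])))
E
```

```text
[[  -0.901   -0.433    0.     270.632]
 [  -0.433    0.901   -0.    -563.35 ]
 [  -0.      -0.      -1.     231.332]]
[[   0.      -0.964   -0.265   67.722]
 [   1.       0.001   -0.001   -0.699]
 [   0.001   -0.265    0.964 -142.342]
 [   0.       0.       0.       1.   ]] 316.74131406331884 276.5402125702216 213.61335462925513
53 264.1132075471698 278.2641509433962 [ 648.237 -242.687   77.17 ] [[ 646.44  -234.541   92.234]
 [ 647.97  -236.562   92.358]
 [ 648.761 -234.428   93.808]]
(array([-1.837,  0.597, -0.275]), array([0., 0., 0.]))
```

Request:
arm_command(rows=[[[-0.96,0.26,0.04],[0,0,0]],[[-0.96,0.26,0.04],[0,0,0]],[[-0.96,0.26,0.04],[0,0,0]],[[-0.96,0.26,0.04],[0,0,0]],[[-0.96,0.26,0.04],[0,0,0]]])

```text
clock: 1.4
position: [460.2, -399.4, 221.5]
ee_rot: [-0.222, 0.975, -0.0, 0.0]
contact_force: [0.9, -0.9, -0.0]
gripper_width: 85.1
grasp_force: 0.0
```

Request:
arm_command(rows=[[[-0.96,0.26,0.12],[0,0,0]],[[-0.96,0.26,0.12],[0,0,0]],[[-0.96,0.26,0.12],[0,0,0]],[[-0.96,0.26,0.12],[0,0,0]],[[-0.96,0.26,0.12],[0,0,0]]])

```text
clock: 1.9
position: [648.0, -237.1, 191.3]
ee_rot: [-0.222, 0.975, -0.0, 0.0]
contact_force: [0.8, -1.3, 0.2]
gripper_width: 85.1
grasp_force: 0.0
```

```bash
cat >> h.py <<'E'
def look(name):
    i=arm.camera_info("wrist"); im,d=arm.get_image("wrist"); cv2.imwrite(f"pics/{name}.png",im)
    import pickle; pickle.dump((i,d),open(f"pics/{name}.pkl","wb")); return im,d,i
def brass(im,d,i):
    h=cv2.cvtColor(im,cv2.COLOR_BGR2HSV); m=cv2.inRange(h,(14,110,60),(34,255,255))
    n,l,st,c=cv2.connectedComponentsWithStats(m); k=1+st[1:,4].argmax()
    return l==k,st[k],cloud("wrist",d,i)[l==k]
E
python3 - <<'E'
from h import *
np.set_printoptions(suppress=True,precision=2)
im,d,i=look("w1"); print(arm.spot_in("wrist","nipple")[:2])
m,st,Q=brass(im,d,i); print(st); Q=Q[np.isfinite(Q).all(1)]
for lo,hi in ((66,73),(73,80),(80,86),(86,90),(90,99)):
    s=Q[(Q[:,2]>lo)&(Q[:,2]<hi)]; print(lo,len(s),s.mean(0) if len(s) else 0)
print(w2px("wrist",[648,-236,92],i))
x,y,w,h=st[:4]; cx,cy=int(x+w/2),int(y+h/2); print(cx,cy)
c=im[max(cy-60,0):cy+60,max(cx-80,0):cx+80]; c2=cv2.resize(c,(640,480),interpolation=cv2.INTER_CUBIC); cv2.imwrite("pics/w1c.png",c2)
E
```

```text
[{'position': [272.8, 208.5], 'score': 0.84}]
[261 194  25  25 390]
66 33 [ 643.   -241.4    72.09]
73 217 [ 645.66 -246.6    76.25]
80 34 [ 645.73 -241.37   82.58]
86 36 [ 644.92 -236.85   88.87]
90 69 [ 646.22 -236.44   91.2 ]
(array([278.89, 215.75]), np.float64(251.0669234513657))
273 206
```

View pics/w1c.png

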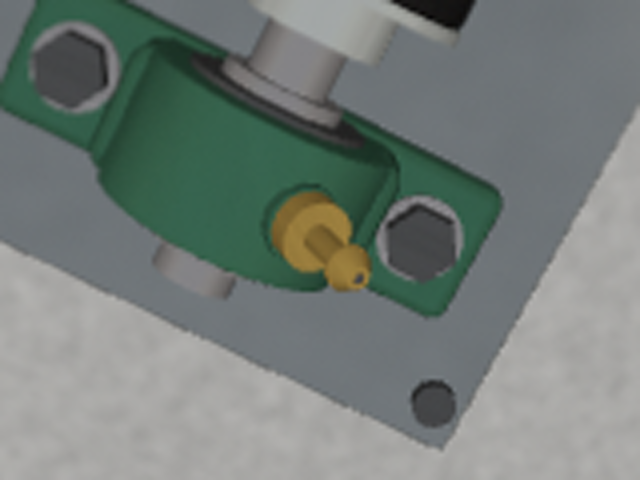

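The crop shows the nipple's tip hole at crop (358,278), which is full wrist pixel (282.5,215.5). The hexagon is near (271.5,203). The nipple leans out to the right and down in the image. I'll fit a model silhouette with a fixed 30° tilt and a tip height of 92 mm.

```bash
cat > fit.py <<'E'
from h import *
from scipy.optimize import minimize
t=np.linspace(0,2*np.pi,24,endpoint=False); ring=np.c_[np.cos(t),np.sin(t),0*t]
PARTS=[((0,2.5),(1.8,5),(5.5,5)),((5.5,3),(19,3)),((19,8.6),(25,8.6))]
def axis(az,tilt=np.radians(30)): return np.array([np.sin(tilt)*np.cos(az),np.sin(tilt)*np.sin(az),np.cos(tilt)])
def render(tip,a,i,S=4,box=None):
    Rm=R.align_vectors([a],[[0,0,1]])[0].as_matrix(); u0,v0,w,h=box
    M=np.zeros((h*S,w*S),np.uint8)
    for p in PARTS:
        pts=np.vstack([ring*[r,r,1]+[0,0,-z] for z,r in p])@Rm.T+tip
        q=np.array([w2px("wrist",x,i)[0] for x in pts])
        q=((q-[u0-.5,v0-.5])*S).astype(np.float32)
        cv2.fillConvexPoly(M,cv2.convexHull(q).astype(np.int32),255)
    return M>0
def fit(m,i,x0,S=4):
    v,u=np.nonzero(m); box=(u.min()-8,v.min()-8,np.ptp(u)+17,np.ptp(v)+17)
    mm=cv2.resize(m[box[1]:box[1]+box[3],box[0]:box[0]+box[2]].astype(np.uint8),None,fx=S,fy=S,interpolation=cv2.INTER_NEAREST)>0
    def c(x):
        r=render(np.array([x[0],x[1],92.]),axis(x[2]),i,S,box); return 1-(r&mm).sum()/(r|mm).sum()
    b=min((minimize(c,[x0[0],x0[1],az],method="Nelder-Mead",options=dict(initial_simplex=np.array([[x0[0],x0[1],az],[x0[0]+3,x0[1],az],[x0[0],x0[1]+3,az],[x0[0],x0[1],az+.3]]))) for az in np.radians([60,90,120])),key=lambda b:b.fun)
    return b.x,b.fun
E
python3 - <<'E'
from fit import *
import pickle
np.set_printoptions(suppress=True,precision=2)
i,d=pickle.load(open("pics/w1.pkl","rb")); im=cv2.imread("pics/w1.png")
m,st,Q=brass(im,d,i)
x,f=fit(m,i,[647,-236]); print(x[:2],np.degrees(x[2]),f)
O=np.array(i["extrinsics"])[:3,3]; 
p=px2w("wrist",282.5,215.5,250,i); k=(92-O[2])/(p[2]-O[2]); print("tip by hand",O+k*(p-O))
# plate orientation: plate is grey; rack orientation from top cloud
b=np.load("pics/top0.npy"); P=cloud("top",b); s=P[180:225,120:215].reshape(-1,3)
s=s[(abs(s[:,2]-104)<8)]; r=cv2.minAreaRect(s[:,:2].astype(np.float32)); print("rack top",r,len(s))
a=cv2.imread("pics/scene0.png"); d=np.load("pics/scene0.npy"); P=cloud("scene",d)
for nm,cloudP,img in (("scene",P,a),("top",cloud("top",b),cv2.imread("pics/top0.png"))):
    h=cv2.cvtColor(img,cv2.COLOR_BGR2HSV); mk=(cv2.inRange(h,(105,80,30),(125,255,255))>0)&(abs(cloudP[...,0]-522)<40)&(abs(cloudP[...,1]-168)<40)
    q=cloudP[mk]; print(nm,len(q),q.mean(0),q.min(0),q.max(0))
    mk=(abs(cloudP[...,0]-522)<30)&(abs(cloudP[...,1]-168)<30)&(cloudP[...,2]>165); q=cloudP[mk]; print(" cap",len(q),q.mean(0),q.min(0),q.max(0))
E
```

```text
[ 646.14 -234.19] 91.37282048478708 0.1567194478278522
tip by hand [ 646.58 -233.51   92.  ]
rack top ((537.4231567382812, 258.95843505859375), (252.66851806640625, 78.17854309082031), 80.79487609863281) 1654
scene 237 [532.72 165.74 128.77] [504.41 134.51   3.66] [561.94 196.92 174.66]
 cap 118 [526.47 174.53 174.09] [509.39 159.83 165.21] [539.65 194.93 178.89]
top 33 [510.42 171.53 126.94] [484.71 162.98  13.21] [527.21 204.12 171.23]
 cap 105 [522.23 178.46 175.64] [507.15 163.15 165.52] [538.48 193.91 182.04]
```

Nipple tip is about (646.3, −234, 92) with the axis leaning at azimuth about 91°, both as expected. The gun is about (524, 178), with its top at 175, which matches 104+72. I'll close the fingers along the rack's y with limited opening.

Request:
arm_command(rows=[[[-0.136,0.855,-0.156],[0,0,0.193]],[[-0.136,0.855,-0.156],[0,0,0.193]],[[-0.136,0.855,-0.156],[0,0,0.193]],[[-0.136,0.855,-0.156],[0,0,0.193]],[[-0.136,0.855,-0.156],[0,0,0.193]]], grip=0.75)

```text
clock: 2.5
position: [583.9, -28.9, 231.7]
ee_rot: [0.08, 0.997, 0.0, 0.001]
contact_force: [0.4, -0.4, 0.3]
gripper_width: 64.1
grasp_force: 0.0
```

Request:
arm_command(rows=[[[0.378,0.778,0],[0,0,0]],[[0.378,0.778,0],[0,0,0]],[[0.378,0.778,0],[0,0,0]],[[0.378,0.778,0],[0,0,0]],[[0.378,0.778,0],[0,0,0]]])

```text
clock: 3.0
position: [521.0, 178.9, 230.8]
ee_rot: [0.077, 0.997, 0.0, 0.0]
contact_force: [1.2, -0.1, -0.3]
gripper_width: 64.1
grasp_force: 0.0
```

```bash
python3 - <<'E'
from h import *
np.set_printoptions(suppress=True,precision=3)
im,d,i=look("w2"); print(arm.spot_in("wrist","gun")[:3]); s=arm.read_state(); print(s["position"],R.from_quat(s["ee_rot"]).as_matrix(),s["joints"])
P=cloud("wrist",d,i)
for z,w in ((104,4),(111.5,2.5),(176,4)):
    m=(abs(P[...,2]-z)<w)&(abs(P[...,0]-524)<35)&(abs(P[...,1]-178)<35); q=P[m]; print(z,len(q),q.mean(0),q.min(0),q.max(0))
v=w2px("wrist",[524,178,176],i)[0]; print(v)
x,y=v.astype(int); c=im[max(y-100,0):y+110,max(0,x-140):x+140]; cv2.imwrite("pics/w2c.png",cv2.resize(c,None,fx=2,fy=2)); print(max(y-100,0),x-140)
E
```

```text
[{'position': [196.2, 79.1], 'score': 0.7}]
[521.544 177.541 230.614] [[-0.988  0.154  0.   ]
 [ 0.154  0.988  0.   ]
 [-0.     0.    -1.   ]] [ 0.622  0.259 -0.177 -0.    -1.134 -2.348]
104 3102 [515.547 180.432 103.721] [489.013 143.006 101.372] [558.976 212.995 107.98 ]
111.5 811 [513.15  178.775 111.535] [499.483 153.875 109.262] [538.075 200.838 113.977]
176 1728 [522.315 177.526 175.559] [507.102 161.495 172.043] [538.819 193.396 177.843]
[277.47  237.104]
137 137
```

View pics/w2c.png

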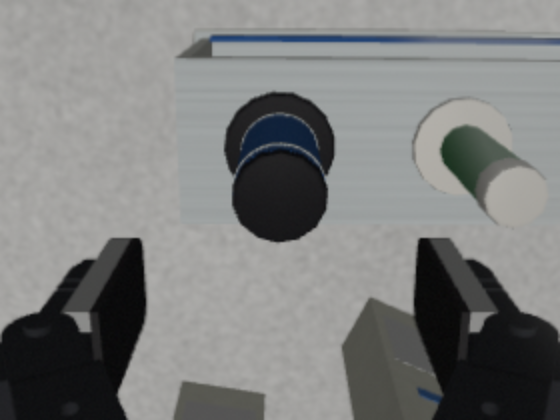

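The enlarged crop confirms the blue barrel with black cap and collar in the rack hole at crop (281,192). The green oiler is beside it, and the fingers straddle the gun. Cap centre is about (522.9, 177.4, 175.6). Next: descend and grip.

Request:
arm_command(rows=[[[-0.006,0,0.15],[0,0,0]],[[-0.006,0,0.3],[0,0,0]],[[-0.006,0,0.415],[0,0,0]],[[-0.006,0,0.415],[0,0,0]]])

```text
clock: 3.5
position: [521.3, 172.5, 122.6]
ee_rot: [0.081, 0.997, -0.003, -0.004]
contact_force: [0.1, -1.0, -0.0]
gripper_width: 64.2
grasp_force: 0.0
```

Request:
arm_command(rows=[[[0,0,0],[0,0,0]],[[0,0,0],[0,0,0]],[[0,0,0],[0,0,0]],[[0,0,0],[0,0,0]],[[0,0,0],[0,0,0]]], grip=0)

```text
clock: 4.0
position: [525.6, 176.2, 129.1]
ee_rot: [0.079, 0.997, 0.001, 0.003]
contact_force: [2.4, -0.4, 6.0]
gripper_width: 30.9
grasp_force: 59.3
```

Request:
arm_command(rows=[[[0,0,-0.06],[0,0,0]],[[0,0,-0.16],[0,0,0]],[[0,0,-0.28],[0,0,0]],[[0,0,-0.4],[0,0,0]],[[0,0,-0.4],[0,0,0]]])

```text
clock: 4.5
position: [525.0, 176.3, 230.2]
ee_rot: [0.079, 0.997, 0.002, 0.003]
contact_force: [0.2, 0.9, -4.0]
gripper_width: 30.8
grasp_force: 60.7
```

```bash
python3 - <<'E'
from fit import *
np.set_printoptions(suppress=True,precision=3)
s=arm.read_state(); print(s["position"],s["ee_rot"],s["joints"],s["contact_force"],s["gripper_width"])
im,d,i=look("w3"); print(arm.spot_in("wrist","coupler_mouth")[:2],arm.spot_in("wrist","gun")[:2])
s=arm.read_state(); print(s["position"],s["contact_force"])
T=R.from_quat(s["ee_rot"]).as_matrix()
for z in (-19,0,50,87,91): print(z,w2px("wrist",np.array(s["position"])+T@[0,0,z],i)[0])
cv2.imwrite("pics/w3c.png",im)
E
```

```text
[524.974 176.323 230.195] [0.079 0.997 0.002 0.003] [ 0.617  0.261 -0.176  0.001 -1.127 -2.346] [ 0.225  0.945 -3.999] 30.791477264625012
[{'position': [278.8, 205.5], 'score': 0.68}] [{'position': [196.4, 75.3], 'score': 0.79}, {'position': [276.7, 285.3], 'score': 0.71}]
[521.765 174.922 224.2  ] [-0.398 -1.484 -5.079]
-19 [274.753 275.634]
0 [274.745 258.292]
50 [274.733 227.075]
87 [274.727 211.875]
91 [274.727 210.494]
```

View pics/w3c.png

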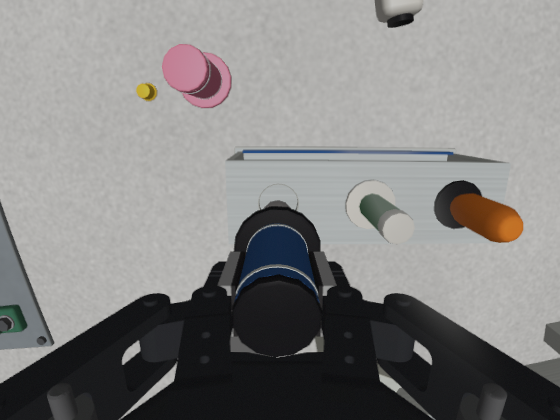

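The gun is held centred in the fingers, its collar at column 278, and the oiler and screwdriver are still in place. Pose readings oscillate around the commanded pose, so I'll track the commanded pose, re-fit the nipple from it and plan the standoff.

```bash
cat > cmd.py <<'E'
from fit import *
import json
CALLS=[([-.96,.26,.04],[0,0,0]),([-.96,.26,.12],[0,0,0]),([-.136,.855,-.156],[0,0,.193]),([.378,.778,0],[0,0,0]),([-.006,0,.415],[0,0,0]),([0,0,-.4],[0,0,0])]
try: CALLS+= [tuple(c) for c in json.load(open("calls.json"))]
except FileNotFoundError: pass
def commanded(n=None):
    p=np.array([270.63,-563.35,231.32]); r=R0
    for s,t in CALLS[:n]: p=p+r.apply(np.array(s)*250); r=r*R.from_rotvec(np.array(t)*np.pi)
    return p,r
R0=R.from_quat([-0.2224,0.97495,0,0])
C=np.array([[0,-.9642,-.2653,67.722],[1,0,0,-.699],[0,-.2653,.9642,-142.342],[0,0,0,1]])
def caminfo(p,r,i):
    T=np.eye(4);T[:3,:3]=r.as_matrix();T[:3,3]=p; j=dict(i); j["extrinsics"]=T@C; return j
def move(gp,gr,p,r): return (r.inv().apply(np.array(gp)-p)/250).round(3),((r.inv()*gr).as_rotvec()/np.pi).round(4)
def tool_for(a,r):   # smallest turn bringing tool z onto -a
    return R.align_vectors([-a,],[r.apply([0,0,1])])[0]*r
E
python3 - <<'E'
from cmd import *
import pickle
np.set_printoptions(suppress=True,precision=4)
for _ in range(5):
    s=arm.read_state(); print(s["clock"],s["position"],s["ee_rot"]); arm.get_image("top")
i,d=pickle.load(open("pics/w1.pkl","rb")); im=cv2.imread("pics/w1.png"); m,st,Q=brass(im,d,i)
p,r=commanded(2); print(p,np.linalg.inv(i["extrinsics"])@caminfo(p,r,i)["extrinsics"])
j=caminfo(p,r,i); x,f=fit(m,j,[647,-236]); print(x[:2],np.degrees(x[2]),f)
p,r=commanded(); print("cmd",p,r.as_quat())
a=axis(np.radians(91)); print(move(np.array([647,-235.3,92])+150*a,tool_for(a,r),p,r))
E
```

```text
4.65 [521.765  174.9218 224.2   ] [ 0.0796  0.9968 -0.0008 -0.0025]
4.7 [521.8123 174.7813 223.884 ] [ 0.0795  0.9968 -0.0012 -0.0026]
4.75 [522.113  174.834  224.0294] [ 0.0794  0.9968 -0.0013 -0.0024]
4.8 [522.4638 174.9569 224.2924] [ 0.0794  0.9968 -0.0012 -0.002 ]
4.85 [522.7709 175.0844 224.6963] [ 0.0793  0.9969 -0.0011 -0.0016]
[ 646.7701 -238.0522  191.32  ] [[ 1.     -0.0001  0.001  -0.4066]
 [ 0.0001  1.      0.0003 -1.5041]
 [-0.001  -0.0003  1.     -0.4289]
 [ 0.      0.      0.      1.    ]]
[ 645.0273 -234.6427] 91.37257006406031 0.15640644026518735
cmd [523.4263 175.9936 226.57  ] [0.0788 0.9969 0.     0.    ]
(array([-0.694, -1.252,  0.019]), array([ 0.1641, -0.0291,  0.    ]))
```

Request:
arm_command(rows=[[[-0.1,-0.17,0],[0,0,0]],[[-0.2,-0.34,0],[0,0,0]],[[-0.3,-0.52,0],[0,0,0]],[[-0.35,-0.63,0],[0,0,0]]])

```text
clock: 5.3
position: [585.8, 3.5, 225.7]
ee_rot: [0.08, 0.997, -0.0, -0.001]
contact_force: [-0.0, 0.4, -5.5]
gripper_width: 30.3
grasp_force: 61.0
```

Request:
arm_command(rows=[[[-0.08,-0.15,0],[0.03,-0.005,0]],[[-0.16,-0.3,0],[0.07,-0.012,0]],[[-0.24,-0.45,0],[0.11,-0.02,0]],[[-0.32,-0.57,0.01],[0.15,-0.027,0]],[[-0.344,-0.622,0.019],[0.1641,-0.0291,0]]])

```text
clock: 5.8
position: [645.6, -162.2, 218.9]
ee_rot: [0.076, 0.963, -0.259, 0.023]
contact_force: [-0.9, -0.2, -4.7]
gripper_width: 30.8
grasp_force: 61.3
```

Request:
arm_command(rows=[[[0,0,0],[0,0,0]],[[0,0,0],[0,0,0]],[[0,0,0],[0,0,0]],[[0,0,0],[0,0,0]],[[0,0,0],[0,0,0]]])

```text
clock: 6.3
position: [645.8, -160.4, 222.7]
ee_rot: [0.076, 0.963, -0.257, 0.026]
contact_force: [-1.1, 0.3, -4.5]
gripper_width: 30.4
grasp_force: 61.3
```

```bash
echo '[[[-0.35,-0.63,0],[0,0,0]],[[-0.344,-0.622,0.019],[0.1641,-0.0291,0]]]' > calls.json
python3 - <<'E'
from cmd import *
np.set_printoptions(suppress=True,precision=3)
s=arm.read_state(); im,d,i=look("w4"); p,r=commanded(); print(s["position"],p,(r.inv()*R.from_quat(s["ee_rot"])).as_rotvec(True),s["joints"],s["contact_force"],s["gripper_width"])
print(arm.spot_in("wrist","nipple")[:2],arm.spot_in("wrist","coupler_mouth")[:2])
m,st,Q=brass(im,d,i); print(st); x,f=fit(m,i,[647,-235]); print(x[:2],np.degrees(x[2]),f)
T=R.from_quat(s["ee_rot"]); tl=T.inv().apply(np.array([x[0],x[1],92])-s["position"]); print("tip in tool",tl,"axis in tool",T.inv().apply(axis(x[2])))
for z in (20,62,88.5): print(z,w2px("wrist",s["position"]+T.apply([0,0,z]),i)[0])
print("tip px",w2px("wrist",[x[0],x[1],92],i)[0])
cv2.imwrite("pics/w4c.png",cv2.resize(im[90:310,160:400],None,fx=2.5,fy=2.5,interpolation=cv2.INTER_CUBIC))
E
```

```text
[ 645.808 -160.44   222.676] [ 645.593 -160.379  221.82 ] [-0.059 -0.069  0.063] [ 0.19   0.443 -0.222  0.591 -1.083 -2.249] [-1.105  0.283 -4.48 ] 30.355487064986256
[{'position': [278.2, 196.3], 'score': 0.47}] [{'position': [278.5, 203.6], 'score': 0.55}]
[   0    0   42   86 2548]Traceback (most recent call last):
  File "<stdin>", line 5, in <module>
  File "fit.py", line 17, in fit
    mm=cv2.resize(m[box[1]:box[1]+box[3],box[0]:box[0]+box[2]].astype(np.uint8),None,fx=S,fy=S,interpolation=cv2.INTER_NEAREST)>0
       ~~~~~~~~~~^^^^^^^^^^^^^^^^^^^^^^^^^^^^^^^^^^^^^^^^^^^^^^^^^^^^^^^^^^^^^^^^^^^^^^^^^^^^^^^^^^^^^^^^^^^^^^^^^^^^^^^^^^^^^^
cv2.error: OpenCV(4.12.0) /io/opencv/modules/imgproc/src/resize.cpp:4208: error: (-215:Assertion failed) !ssize.empty() in function 'resize'
```

Something brownish at the image corner was mistaken for brass, so I'll limit the search to around the projected tip.

```bash
python3 - <<'E'
from cmd import *
import pickle
np.set_printoptions(suppress=True,precision=3)
i,d=pickle.load(open("pics/w4.pkl","rb")); im=cv2.imread("pics/w4.png"); s=arm.read_state(); print(s["position"])
u,v=w2px("wrist",[647,-235.3,92],i)[0]; print("expected tip",u,v)
im2=np.zeros_like(im); u0,v0=int(u),int(v); im2[v0-40:v0+40,u0-40:u0+40]=im[v0-40:v0+40,u0-40:u0+40]
m,st,Q=brass(im2,d,i); print(st)
T=R.from_quat(s["ee_rot"])
for z in (20,62,88.5): print(z,w2px("wrist",s["position"]+T.apply([0,0,z]),i)[0])
big=cv2.resize(im[v0-85:v0+110,u0-125:u0+125],None,fx=3,fy=3,interpolation=cv2.INTER_CUBIC); cv2.imwrite("pics/w4c.png",big); print(u0-125,v0-85)
E
```

```text
[ 645.614 -160.685  222.238]
expected tip 277.8208969169014 199.65137008198423
[272 186  16  16 185]
20 [277.855 252.633]
62 [277.637 228.825]
88.5 [277.537 217.912]
152 114
```

View pics/w4c.png

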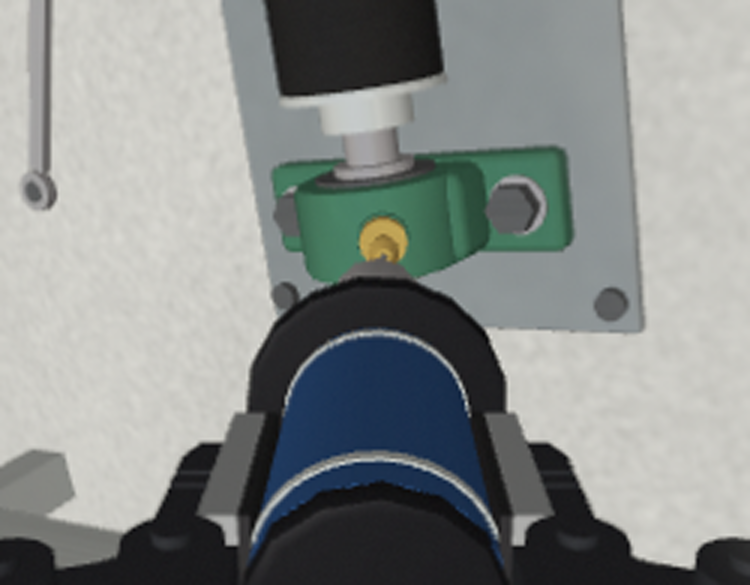

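The crop shows the coupler nose at crop (378,265), aligned with the brass hexagon at (383,240). The nipple's tip is half hidden by the coupler. I'll fit only the unoccluded rows.

```bash
python3 - <<'E'
from cmd import *
import pickle
np.set_printoptions(suppress=True,precision=2)
i,d=pickle.load(open("pics/w4.pkl","rb")); im=cv2.imread("pics/w4.png"); s=arm.read_state()
T=R.from_quat(s["ee_rot"]); E=np.array(i["extrinsics"]); Tc=E@np.linalg.inv(C); p=Tc[:3,3]; T=R.from_matrix(Tc[:3,:3]); print("pose",p)
h=cv2.inRange(cv2.cvtColor(im,cv2.COLOR_BGR2HSV),(12,90,60),(36,255,255))>0
box=(262,176,36,22); S=4
mm=cv2.resize(h[176:198,262:298].astype(np.uint8),None,fx=S,fy=S,interpolation=cv2.INTER_NEAREST)>0
for az in (86,89,91,93,96):
    def c(x):
        r=render(np.array([x[0],x[1],92.]),axis(np.radians(az)),i,S,box); return 1-(r&mm).sum()/(r|mm).sum()
    b=minimize(c,[647,-235],method="Nelder-Mead",options=dict(initial_simplex=[[647,-235],[650,-235],[647,-232]]))
    print(az,b.x,round(b.fun,3),"tip in tool",T.inv().apply(np.append(b.x,92)-p),"axis",T.inv().apply(axis(np.radians(az))))
Q=cloud("wrist",d,i)[h&(np.arange(420)[:,None]<198)&(np.arange(420)[:,None]>180)&(abs(np.arange(560)-280)<12)]; print(len(Q),np.median(Q,0))
E
```

```text
pose [ 646.28 -160.72  222.43]
86 [ 648.26 -233.58] 0.083 tip in tool [ -0.09   2.18 149.39] axis [-0.04  0.01 -1.  ]
89 [ 647.72 -233.63] 0.082 tip in tool [  0.44   2.05 149.41] axis [-0.02  0.   -1.  ]
91 [ 647.11 -233.64] 0.08 tip in tool [  1.04   1.95 149.41] axis [-0. -0. -1.]
93 [ 646.94 -233.66] 0.081 tip in tool [  1.21   1.91 149.42] axis [ 0.02 -0.   -1.  ]
96 [ 646.3  -233.72] 0.08 tip in tool [  1.82   1.76 149.44] axis [ 0.04 -0.01 -1.  ]
159 [ 643.42 -240.62   75.87]
```

Request:
arm_command(rows=[[[0.003,0.006,0.05],[0,0,0]],[[0.003,0.006,0.11],[0,0,0]],[[0.003,0.006,0.17],[0,0,0]],[[0.003,0.006,0.2],[0,0,0]],[[0.003,0.006,0.2],[0,0,0]]])

```text
clock: 6.95
position: [644.4, -185.4, 175.9]
ee_rot: [0.077, 0.963, -0.258, 0.023]
contact_force: [-0.5, -0.6, -4.5]
gripper_width: 30.7
grasp_force: 61.3
```

Request:
arm_command(rows=[[[0,0,0],[0,0,0]],[[0,0,0],[0,0,0]],[[0,0,0],[0,0,0]],[[0,0,0],[0,0,0]]])

```text
clock: 7.35
position: [645.8, -184.3, 178.3]
ee_rot: [0.076, 0.963, -0.258, 0.025]
contact_force: [-0.0, 0.1, -3.8]
gripper_width: 30.6
grasp_force: 61.3
```

```bash
echo '[[[-0.35,-0.63,0],[0,0,0]],[[-0.344,-0.622,0.019],[0.1641,-0.0291,0]],[[0.003,0.006,0.2],[0,0,0]]]' > calls.json
python3 - <<'E'
from cmd import *
np.set_printoptions(suppress=True,precision=2)
s=arm.read_state(); im,_=arm.get_image("scene"); p,r=commanded(); print(s["position"],p,s["contact_force"],s["joints"])
cv2.imwrite("pics/s5.png",cv2.resize(im[190:330,180:350],None,fx=4,fy=4,interpolation=cv2.INTER_CUBIC))
a=-r.apply([0,0,1])
for q in (p+r.apply([0,0,88.5]),p+r.apply([0,0,-49.5]),np.array([647.1,-234,92])): print((w2px("scene",q)[0]-[180,190])*4)
E
```

```text
[ 645.78 -184.28  178.29] [ 645.53 -183.99  177.71] [-0.01  0.12 -3.84] [ 0.15  0.48 -0.29  0.64 -0.98 -2.29]
[351.64 303.62]
[439.52  36.39]
[345.79 324.25]
```

View pics/s5.png

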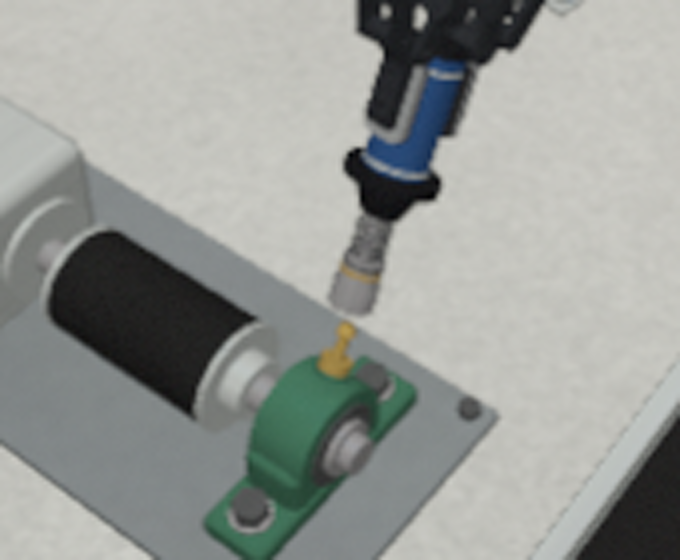

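Mouth at crop (352,307) points straight at the tip at (347,326), and the two axes agree. Now a slow push.

Request:
arm_command(rows=[[[0,0,0.016],[0,0,0]],[[0,0,0.03],[0,0,0]],[[0,0,0.042],[0,0,0]],[[0,0,0.054],[0,0,0]],[[0,0,0.064],[0,0,0]]])

```text
clock: 7.9
position: [646.7, -192.3, 163.9]
ee_rot: [0.076, 0.963, -0.257, 0.026]
contact_force: [2.5, 1.4, -3.7]
gripper_width: 31.1
grasp_force: 61.5
```

Request:
arm_command(rows=[[[0,0,0.008],[0,0,0]],[[0,0,0.016],[0,0,0]],[[0,0,0.024],[0,0,0]],[[0,0,0.032],[0,0,0]],[[0,0,0.036],[0,0,0]]])

```text
clock: 8.4
position: [646.7, -196.7, 156.7]
ee_rot: [0.076, 0.963, -0.257, 0.026]
contact_force: [2.3, 5.0, 1.1]
gripper_width: 30.5
grasp_force: 62.1
```

Request:
arm_command(rows=[[[0,0,0.004],[0,0,0]],[[0,0,0.008],[0,0,0]],[[0,0,0.012],[0,0,0]],[[0,0,0.016],[0,0,0]],[[0,0,0.016],[0,0,0]]])

```text
clock: 8.9
position: [647.0, -197.9, 154.7]
ee_rot: [0.076, 0.963, -0.258, 0.027]
contact_force: [-0.1, 8.1, 2.5]
gripper_width: 30.6
grasp_force: 62.5
```

```bash
echo '[[[-0.35,-0.63,0],[0,0,0]],[[-0.344,-0.622,0.019],[0.1641,-0.0291,0]],[[0.003,0.006,0.2],[0,0,0]],[[0,0,0.116],[0,0,0]]]' > calls.json
cat > chk.py <<'E'
from cmd import *
import sys
np.set_printoptions(suppress=True,precision=2)
s=arm.read_state(); p,r=commanded(); T=R.from_quat(s["ee_rot"]); f=np.array(s["contact_force"])-[0,0,-4.2]
print("F tool",T.inv().apply(f),"M",s["wrist_torque"],"tip in tool",T.inv().apply(np.array([647.1,-234,92])-s["position"]),"cmd-meas in tool",T.inv().apply(p-s["position"]),"rot err",(r.inv()*T).as_rotvec(True))
im,_=arm.get_image("scene"); cv2.imwrite(f"pics/{sys.argv[1]}.png",cv2.resize(im[200:320,190:340],None,fx=5,fy=5,interpolation=cv2.INTER_CUBIC))
E
python3 chk.py s6
```

```text
F tool [ 0.55  3.62 -9.81] M [ 2.97 -0.15  0.16] tip in tool [ 0.86 -0.04 72.3 ] cmd-meas in tool [1.35 0.33 2.06] rot err [-0.02 -0.21  0.04]
```

View pics/s6.png

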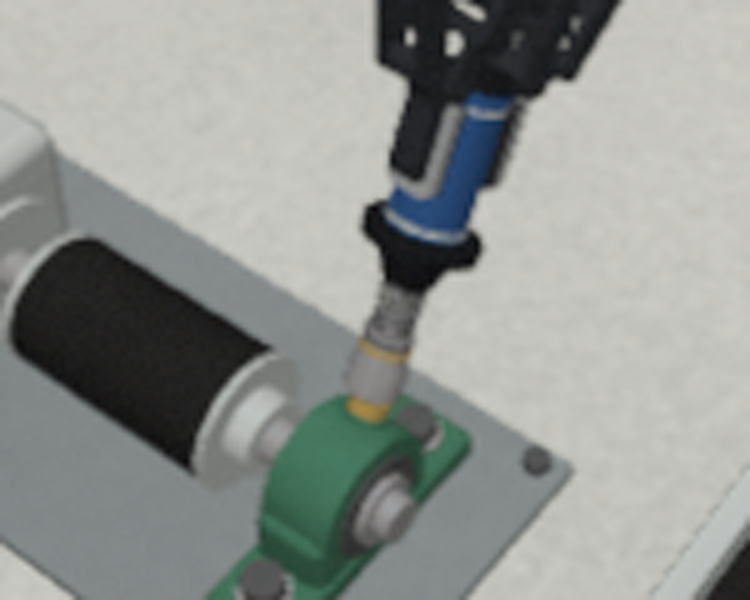

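The coupler now covers the nipple down to the hexagon at crop (370,405). The tip is 72.3 mm ahead of the TCP, against 72.0 expected at the seat. Axial force is about 9.8 N, so it's seated and just at the spring's start. I'll push the stem in with a small sideways relief.

Request:
arm_command(rows=[[[0,0.003,0.006],[0,0,0]],[[0,0.003,0.012],[0,0,0]],[[0,0.003,0.018],[0,0,0]],[[0,0.003,0.024],[0,0,0]],[[0,0.003,0.03],[0,0,0]]])

```text
clock: 9.45
position: [647.3, -201.1, 148.8]
ee_rot: [0.076, 0.963, -0.258, 0.027]
contact_force: [-1.1, 11.2, 6.2]
gripper_width: 30.5
grasp_force: 62.6
```

Request:
arm_command(rows=[[[0,0,0.006],[0,0,0]],[[0,0,0.012],[0,0,0]],[[0,0,0.018],[0,0,0]],[[0,0,0.022],[0,0,0]],[[0,0,0.022],[0,0,0]]])

```text
clock: 9.95
position: [647.5, -203.6, 144.5]
ee_rot: [0.076, 0.963, -0.258, 0.027]
contact_force: [-2.1, 10.8, 7.7]
gripper_width: 30.6
grasp_force: 62.8
```

Request:
arm_command(rows=[[[0,0,0.003],[0,0,0]],[[0,0,0.006],[0,0,0]],[[0,0,0.006],[0,0,0]],[[0,0,0.006],[0,0,0]]])

```text
clock: 10.35
position: [647.6, -204.2, 143.5]
ee_rot: [0.076, 0.963, -0.258, 0.027]
contact_force: [-1.5, 11.6, 9.0]
gripper_width: 30.6
grasp_force: 62.8
```

```bash
echo '[[[-0.35,-0.63,0],[0,0,0]],[[-0.344,-0.622,0.019],[0.1641,-0.0291,0]],[[0.003,0.006,0.2],[0,0,0]],[[0,0,0.116],[0,0,0]],[[0,0.003,0.058],[0,0,0]]]' > calls.json; python3 chk.py s7
```

```text
F tool [  1.8    3.16 -17.28] M [ 3.04  0.57 -0.32] tip in tool [ 1.27 -0.14 59.46] cmd-meas in tool [1.74 0.91 3.71] rot err [ 0.05 -0.29  0.05]
```

View pics/s7.png

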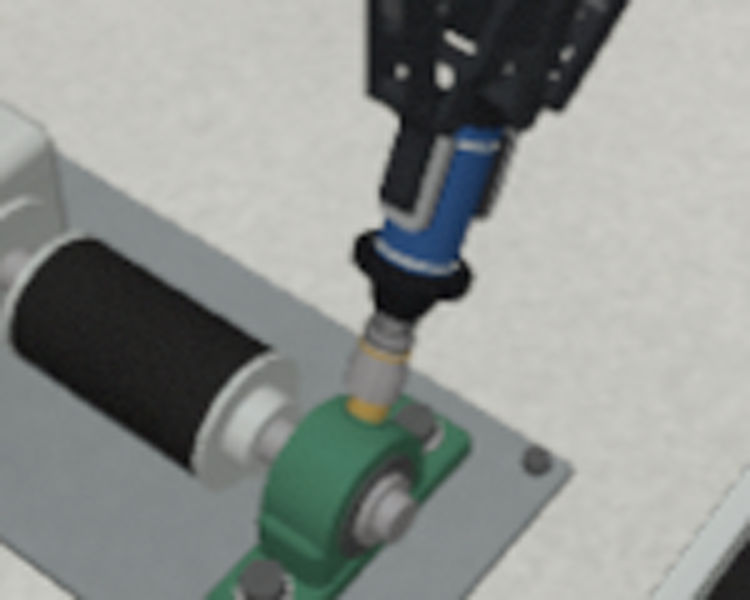

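Request:
arm_command(rows=[[[0.002,0.001,0.002],[0,0,0]],[[0.004,0.003,0.004],[0,0,0]],[[0.004,0.003,0.004],[0,0,0]],[[0.004,0.003,0.004],[0,0,0]],[[0.004,0.003,0.004],[0,0,0]]])

```text
clock: 10.9
position: [647.3, -204.3, 143.0]
ee_rot: [0.076, 0.963, -0.259, 0.028]
contact_force: [-0.3, 9.2, 10.1]
gripper_width: 30.9
grasp_force: 63.2
```

```bash
echo '[[[-0.35,-0.63,0],[0,0,0]],[[-0.344,-0.622,0.019],[0.1641,-0.0291,0]],[[0.003,0.006,0.2],[0,0,0]],[[0,0,0.116],[0,0,0]],[[0.004,0.006,0.062],[0,0,0]]]' > calls.json; python3 chk.py s8
```

```text
F tool [  0.2    0.8  -17.01] M [ 2.33  0.33 -0.16] tip in tool [ 1.01 -0.28 58.98] cmd-meas in tool [2.42 1.48 4.22] rot err [ 0.09 -0.36  0.07]
```

Request:
arm_command(rows=[[[0,0,0.002],[0,0,0]],[[0,0,0.004],[0,0,0]],[[0,0,0.004],[0,0,0]],[[0,0,0.004],[0,0,0]],[[0,0,0.004],[0,0,0]]])

```text
clock: 11.45
position: [647.4, -204.7, 142.4]
ee_rot: [0.076, 0.963, -0.259, 0.028]
contact_force: [-1.5, 11.3, 11.0]
gripper_width: 30.6
grasp_force: 63.2
```

```bash
echo '[[[-0.35,-0.63,0],[0,0,0]],[[-0.344,-0.622,0.019],[0.1641,-0.0291,0]],[[0.003,0.006,0.2],[0,0,0]],[[0,0,0.116],[0,0,0]],[[0.004,0.006,0.066],[0,0,0]]]' > calls.json; python3 chk.py s9; python3 chk.py s10
```

```text
F tool [  1.56   1.9  -18.89] M [ 2.42  0.52 -0.18] tip in tool [ 1.11 -0.26 58.28] cmd-meas in tool [2.51 1.49 4.52] rot err [ 0.09 -0.38  0.07]
F tool [  2.27   1.68 -19.4 ] M [ 2.4   0.46 -0.26] tip in tool [ 1.1  -0.26 58.27] cmd-meas in tool [2.5  1.5  4.51] rot err [ 0.09 -0.38  0.07]
```

View pics/s10.png

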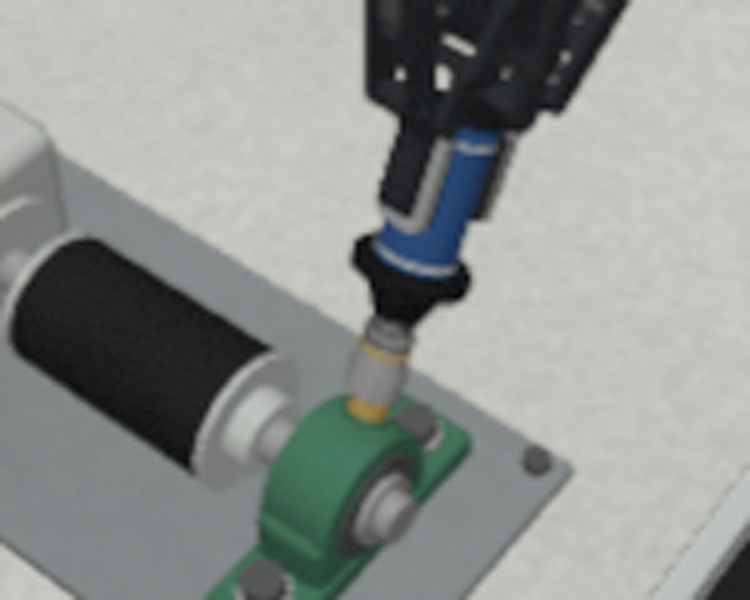

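The coupler sits square over the nipple at crop (378,380), with its brass hexagon at (368,408). Most of the stem is inside the nose, about 13.7 mm in, at roughly 18–19 N axial and about 2 N sideways. The state is steady, so I'm handing in.

```bash
python3 -c "
from bench import arm
print(arm.job_done())"
```

```text
the job is handed in; nothing more can be done
None
```

I handed the job in at about 11.5 s with the arm still holding the blue gun on the nipple: the coupler looks seated and square, with the stem pushed in about 13.7 mm of 16 mm. I judged this from arm position, force readings and the scene camera, and did not measure the snap-on separately.

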